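# Mount the flange on the balancing station and latch its guard

### The arm

A 6-joint arm with a two-finger parallel gripper is mounted at the origin on the work surface. World frame = base frame: x ahead of the robot, y to its left, z up, the work surface at z = 0. Lengths are in m, angles in rad, forces in N, time in s.
With the tool pointing down it reaches from about 0.25 to 0.725 m from the base axis. Payload 4 kg.
Tool frame: the origin (TCP) lies midway between the tips of the shut fingers; the grasp point (between the pads) lies 19 mm behind it; z points along the fingers, y is the line along which they close (so a half turn about z gives the same grasp; the last joint's range is limited). The gripper opens to 85 mm and grips with 20 to 120 N. Pads are 22 mm wide; open, the fingers measure 114 mm over their backs; the gripper's body (76 mm by 85 mm) begins 54 mm behind the grasp point. The pads swing forward as they close: fully open they stand 13 mm farther back than shut.
Start: joints at [-1.264, 0.241, 0.005, 1.335, 0, 1.571], TCP at [0.151, -0.477, 0.231] pointing down, gripper open.
Joint ranges: [-2.72, 2.72], [-1.05, 1.87], [-1.09, 1.28], [-1.99, 2.15], [-1.42, 1.44], [-3.14, 3.14]. Speed limits (rad/s): [2.79, 2.79, 3.14, 3.14, 3.14, 3.14].

### API

Orientations are given as a unit quaternion [x, y, z, w].
In Python, from workcell import bot gives the robot as it stands. The module is installed in compiled form; this text tells all that it offers.
- The arm moves only by the tool jog_arm, never from a script. Its argument "deltas" is a list of rows, each an object with "fingers": the opening, from 0 (shut) to 1 (fully open); "delta_pos": the shift along the tool's x, y, z normalised to -1 to 1, where 1 is 300 mm, a list of three; "yaw": the turn about the tool's z normalised to -1 to 1, where 1 is pi/4 rad. A call has 1 to 12 rows; each row is the pose to reach, as a shift and turn from the pose commanded when the call began, along the tool's axes at that moment; what a row does not reach only later rows make up. A row lasts 1/10 s, in which the tool goes at most 50 mm and 8.59 degrees, less where a joint would pass 70% of its speed; a pose out of reach is approached as far as the arm can. A call with a number of a shift or a turn outside -1 to 1 is refused whole. A call with a gripper value outside its range is refused whole. The fingers move at their own pace and stop on an object; the grip force is fixed at half the most. Time passes only in rows, so rows that repeat a pose let the fingers close. It gives the time, the measured TCP pose, the force, the opening and the grip force at its end, in the units of the state.
- bot.get_obs(): the state, without advancing time (a new reading comes with each control period).
- bot.camera(name): name is "side" or "top"; returns a dict with "image" (420x560x3 uint8, red, green, blue), "range_z" (420x560 float32, m along the optical axis (not along the pixel's ray), 0 where there is no reading), "fx", "fy", "cx", "cy" (pixels), "rvec" (rotation vector, rad) and "tvec" (3), from world to camera coordinates, as OpenCV has them. Camera axes: x right, y down, z forward; pixel columns grow to the right and rows downward; lengths in m; the calibration is good to about 2 mm. A picture is of the moment at which its call begins.
- bot.job_done(): hands the job in; it is judged then, once.
The state is a dict: "clock": time; "joint_pos": joint angles; "joint_vel": joint speeds; "tau": joint torques, N m; "eef_pos": TCP position; "tool_rot": TCP orientation; "ft_force": force on the tool from outside, world axes, zero at the start; "ft_torque": the same for the moment, N m; "grip_width": finger opening in m; "grasp_force": force on a finger pad.
Only numpy, scipy, OpenCV 4.12 (cv2) and the standard library are available. Lean on these libraries where they do the work, as an engineer would, in place of code of your own. Each camera call takes 0.05 s, during which the arm holds its last target. There are 200 camera calls.

### The job

Fit the adapter flange onto the hub of the balancing station: turn it so that its four holes line up with the studs, and lower it gently, without dropping it, until it lies flat on the hub. Then push the sliding guard steadily over it, without slamming, until its latch clicks and holds it shut, and leave the things lying about where they are.

Things in the scene. Friction and masses are not known exactly. Their poses are not given: they have to be found in the camera images.
- station: Fixed station: grey base plate 25 mm thick, 220 mm along x, y from -170 to +280 mm. Origin on the bench surface, on the hub axis, z up. The guard stands open at its +y side (robot's left) and shuts towards -y. Near y = -115 mm: blue latch keeper (x +96, 75 mm high, red-capped pin on top), blue buffer block (x -85), 75 mm high end plate. Beyond it a fixed cardboard box, 70 mm high.
- hub_face (a point): Centre of the top face of the hub, 40 mm above the bench, z up, turning with the hub. Steel hub disc 116 mm in diameter with four upright brass studs, 10 mm in diameter with tapered tips, 24 mm high above this face, at (+-31.8, +-31.8) mm along this frame's x and y. The hub can turn on its axis but is held by friction (0.15 N m).
- flange: Loose adapter flange, about 0.4 to 0.65 kg, lying flat on the bench: square aluminium plate 96 x 96 x 12 mm with four 14 mm through holes at (+-31.8, +-31.8) mm along its x and y, and a dark round neck in the middle, 50 mm in diameter, 36 mm high above the plate (top 48 mm above the underside). Origin: centre of the underside, z up. Any of the four quarter turns fits the studs. Seated, its underside lies on the hub face.
- guard (a joint): Sliding guard, m: 0 = fully open, 0.189 = shut and latched; its stop is at 0.193, so push to the stop and let go. About 2.5 N friction; over the last 20 mm the latch pin rides up a ramp (2 to 3 N more) and over the last 8 mm a spring buffer pushes back with 5 to 7 N, so it takes 10 to 15 N at the end. Not caught, it stays or springs back 3 to 8 mm short, the pin still raised.
- guard_push (a point): Centre of the orange upright end wall of the guard, on its outer (+y) face, 75 mm above the bench; axes as the station's. Push this wall towards the station's -y. The guard is a clear hood with orange end wall, 176 mm wide (x), 160 mm long (y, running from this point towards -y), its top 99 mm above the bench, its inside 94 mm; the end wall reaches from 27 to 99 mm height. The end towards the hub is open. Fully open, the wall stands 270 mm from the hub axis, shut 80 mm.
- latch (a joint): Spring latch pin, m: 0 = down (at rest, before closing and again once it has caught), rises up to 0.009 while the guard's ramp passes under it and snaps down behind the catch when the guard is fully shut.
- spring: bystander: upright yellow coil spring, 88 mm diameter, 100 mm high, loose; origin under its centre. It and the flange stand on opposite sides of the station, either way round
- socket: bystander: small loose steel socket, 26 mm diameter, 38 mm high, standing on the base of the station at its latch end; origin under its centre
- spanner: bystander: 190 mm spanner lying on the bench in front of the station
- bump_stop: bystander: black rubber bump stop, 52 mm diameter, 50 mm high
- spray_can: bystander: spray can, 60 mm diameter, 170 mm high, upright on the robot's right, near where the flange or the spring stands
- oil_bottle: bystander: black oil bottle, 70 mm diameter, 190 mm high, upright on the robot's left, near where the flange or the spring stands
- grease_tin: bystander: low red tin, 76 mm diameter, 50 mm high, near the open end of the guard
There are look-alikes about, which are no part of the job. Leave any blue or yellow look-alike of the flange alone.

How it is judged:
On the way, in this order (a step that is already met when the one before it is completed fails the run):
1. the flange lies flat on the hub, studs through its holes (horizontal distance between flange and hub_face below 0.004 m and z of flange in the frame of hub_face between -0.003 and 0.003 m and angle between flange's own z axis and vertical below 0.06 rad), for 0.2 s.
2. the guard is shut and the latch has caught (value of joint guard above 0.186 m and value of joint latch below 0.002 m), for 0.2 s.
At the end, for the whole second after the job is handed in: The flange lies flat on the hub face (centre within 4 mm, height within 3 mm, tilt under 0.06 rad), the guard is within 4 mm of its latched position with the latch pin down (within 2 mm), everything at rest (all of step 1 and all of step 2 and linear speed of flange below 0.03 m/s and velocity of joint guard below 0.02 m/s); the robot touches nothing.
It fails at once if a bystander is knocked away (more than 40 mm) (distance of any of spring, socket, spanner, bump_stop, spray_can, oil_bottle, grease_tin from where it was at the start of the episode above 0.04 m).
It fails at once if the flange is dropped onto the hub (faster than 0.5 m/s there) (horizontal distance between flange and hub_face below 0.03 m and height (world z) of flange below 0.1 m and linear speed of flange above 0.5 m/s).
It fails at once if the guard is slammed (faster than 0.5 m/s) (velocity of joint guard above 0.5 m/s).
It also fails if it takes over 61 s, if anything falls off the work surface, if the arm or the gripper's body presses on something with over 40 N, if the wrist force passes 120 N, or if a joint passes its speed limit or range.

## Working session

There is one attempt and no reset: what is moved stays moved. The work goes in short steps, Python scripts to look and compute and a tool call to move; the robot and the scene stay as the last step left them, time stands still between calls to the robot, and variables do not carry over. Pictures are saved under pics/ and viewed, at most 10 in all, crops included, and the job is handed in when it is done.

Besides the shell and the picture viewer there is one more tool, called after "Request:" in YAML: its name, and indented under it one key for each argument. jog_arm: Moves the arm, as the interface text tells. Scaled input: -1 to 1 covers 300 mm each way for a shift and pi/4 rad each way for a turn. Its arguments: {"type":"object","properties":{"deltas":{"type":"array","items":{"type":"object","properties":{"fingers":{"type":"number"},"delta_pos":{"type":"array","items":{"type":"number"}},"yaw":{"type":"number"}}}}},"required":["deltas"]}

```bash
mkdir -p pics
cat > h.py <<'E'
import numpy as np, cv2
from workcell import bot
def cam(n,save=None):
    c=bot.camera(n)
    if save: cv2.imwrite('pics/'+save,c['image'][:,:,::-1])
    R=cv2.Rodrigues(np.array(c['rvec'],float))[0]; t=np.array(c['tvec'],float).ravel()
    return c,R,t
def ray(c,R,t,u,v,z):
    d=R.T@np.array([(u-c['cx'])/c['fx'],(v-c['cy'])/c['fy'],1]); o=-R.T@t
    return o+d*(z-o[2])/d[2]
def cloud(c,R,t):
    v,u=np.mgrid[:420,:560]; z=c['range_z'].astype(float)
    p=np.stack([(u-c['cx'])/c['fx']*z,(v-c['cy'])/c['fy']*z,z],-1)
    w=(p-t)@R; w[z==0]=np.nan
    return w
E
python3 - <<'E'
from h import *
for n in('top','side'):
    c,R,t=cam(n,n+'0.png'); print(n,(-R.T@t).round(3),R[2].round(2),c['fx'])
o=bot.get_obs(); print({k:np.round(o[k],3) for k in o})
E
```

```text
top [0.379 0.007 1.264] [ 0.1  -0.01 -1.  ] 464.62512165365285
side [ 0.266 -0.58   0.882] [ 0.23  0.57 -0.79] 424.57275349808936
{'clock': np.float64(0.1), 'joint_pos': array([-1.264,  0.241,  0.004,  1.335, -0.   ,  1.571]), 'joint_vel': array([ 0.001, -0.   ,  0.002,  0.   ,  0.001,  0.001]), 'tau': array([-0.0000e+00, -3.7314e+01,  2.5301e+01,  1.1000e-02,  0.0000e+00,
       -0.0000e+00]), 'eef_pos': array([ 0.151, -0.476,  0.23 ]), 'tool_rot': array([ 0.988,  0.153, -0.   , -0.001]), 'ft_force': array([ 0.396,  0.148, -0.057]), 'ft_torque': array([0.005, 0.014, 0.028]), 'grasp_force': np.float64(0.0), 'grip_width': np.float64(0.085)}
```

View pics/top0.png

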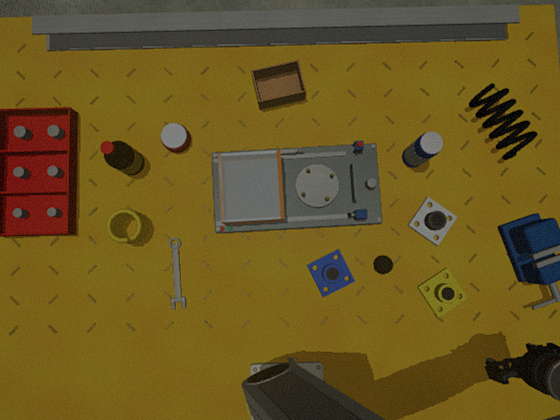

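View pics/side0.png

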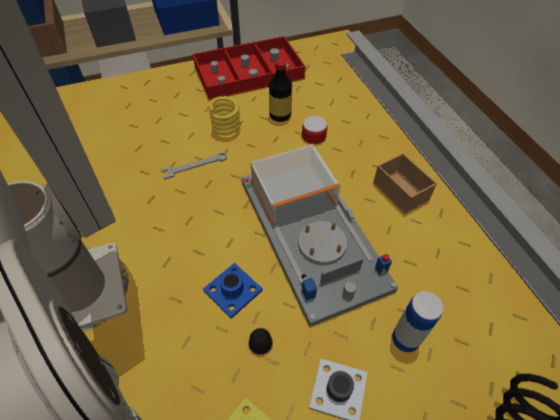

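The top view shows the white flange with a dark neck at (432,220) and the hub at (318,186). The guard spans columns 215 to 284, the spray can is at (425,150) and the bump stop at (383,264). The blue and yellow plates are look-alikes. Next I'll measure these.

```bash
cat > m.py <<'E'
from h import *
def blobs(mask,amin,amax):
    n,l,s,ce=cv2.connectedComponentsWithStats(mask.astype(np.uint8)); return [(ce[i],s[i,4],l==i) for i in range(1,n) if amin<=s[i,4]<=amax]
if __name__=='__main__':
    c,R,t=cam('top'); im=c['image']; hsv=cv2.cvtColor(im,cv2.COLOR_RGB2HSV); w=cloud(c,R,t)
    m=((hsv[...,1]<70)&(hsv[...,2]>110)); m[:190]=0;m[250:]=0;m[:,:400]=0;m[:,465:]=0
    b=max(blobs(m,50,9999),key=lambda b:b[1]); cn=cv2.findContours(b[2].astype(np.uint8),0,2)[0][0]
    (u,v),s,a=cv2.minAreaRect(cn); 
    P=[ray(c,R,t,*q,.012) for q in cv2.boxPoints(((u,v),s,a))]; P=np.array(P)
    print('flange',P.mean(0).round(4),'sides',np.linalg.norm(np.diff(P,axis=0),axis=1).round(4),'ang',[np.degrees(np.arctan2(*(P[i+1]-P[i])[1::-1])).round(1) for i in range(3)])
    dk=(hsv[...,2]<75); dk[:200]=0;dk[240:]=0;dk[:,:412]=0;dk[:,455:]=0
    for q in blobs(dk,60,2000): print('neck',q[0].round(1),q[1],ray(c,R,t,*q[0],.048).round(4), np.nanmedian(w[q[2]][:,2]).round(3))
    k=np.zeros((420,560),bool);k[200:240,412:455]=1;k&=np.nan_to_num(w[...,2])>.04; print('neck depth',np.nanmean(w[k],axis=0).round(4),k.sum())
    sub=im[155:220,285:355]; cv2.imwrite('pics/hub.png',cv2.resize(sub[:,:,::-1],None,fx=8,fy=8,interpolation=2))
    cv2.imwrite('pics/fl.png',cv2.resize(im[190:250,400:465,::-1],None,fx=8,fy=8,interpolation=2))
    z=w[...,2]; 
    k=np.zeros((420,560),bool);k[160:215,288:350]=1
    for q in blobs(k&(z>.052)&(z<.08),2,60): print('studz',q[0].round(1),q[1],np.nanmean(w[q[2]],axis=0).round(4))
    br=k&(hsv[...,1]>60)&(hsv[...,0]<28)
    for q in blobs(br,2,80): print('studc',q[0].round(1),q[1],ray(c,R,t,*q[0],.062).round(4))
    hb=k&(abs(z-.04)<.006); cn=max(cv2.findContours(hb.astype(np.uint8),0,2)[0],key=len)
    (u,v),r=cv2.minEnclosingCircle(cn); print('hub',ray(c,R,t,u,v,.04).round(4),r, r*1.224/464)
E
python3 m.py
```

```text
flange [ 0.4579 -0.4096  0.012 ] sides [0.0952 0.0954 0.0949] ang [np.float64(-37.4), np.float64(-127.1), np.float64(142.2)]
neck [434.9 220.2] 327 [ 0.4566 -0.4033  0.048 ] 0.047
neck depth [ 0.4567 -0.4089  0.0473] 291
studz [308.2 170.3] 12 [ 0.5967 -0.0738  0.0601]
studz [331.7 175.2] 11 [ 0.5822 -0.135   0.0598]
studz [303.3 193.8] 12 [ 0.5352 -0.0588  0.0592]
studz [327.2 198.8] 11 [ 0.52   -0.1205  0.0605]
studz [348.7 213.7] 3 [ 0.4795 -0.175   0.0602]
studc [308.  170.5] 12 [ 0.596 -0.073  0.062]
studc [331.2 175.6] 12 [ 0.5808 -0.1334  0.062 ]
studc [302.8 193.5] 10 [ 0.5356 -0.0573  0.062 ]
studc [326.5 198.5] 14 [ 0.5207 -0.1186  0.062 ]
studc [348.7 213.3] 3 [ 0.4802 -0.1748  0.062 ]
hub [ 0.5585 -0.0973  0.04  ] 21.618562698364258 0.05702827746292641
```

View pics/hub.png

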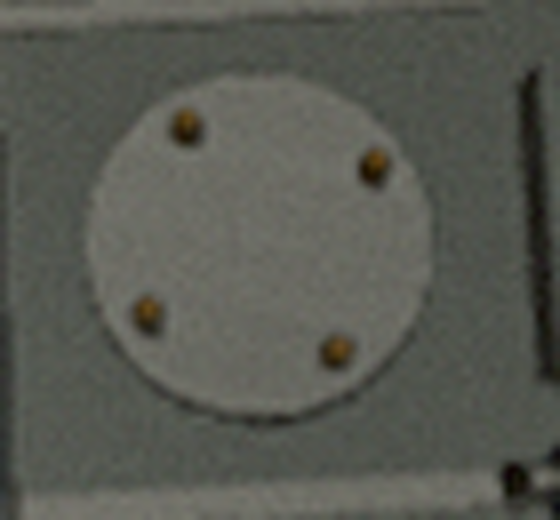

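View pics/fl.png

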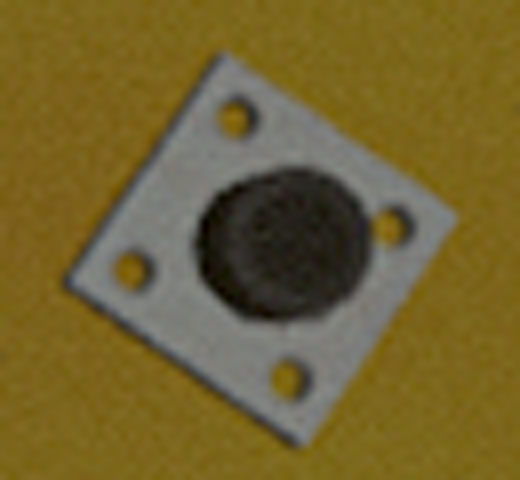

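The flange is at (0.457, -0.409) with its edges at 52.6°. The hub is at (0.5585, -0.097) with its studs at 76.5°. That means a turn of +23.9° in the world frame. The sizes check: flange side 95 mm, stud pitch 63 mm, hub radius 57 mm. Now the approach.

Request:
jog_arm:
  deltas:
    - {"delta_pos": [0.15,0.0,0],"yaw": 0,"fingers": 1}
    - {"delta_pos": [0.3,0.03,0],"yaw": 0,"fingers": 1}
    - {"delta_pos": [0.45,0.05,0],"yaw": 0,"fingers": 1}
    - {"delta_pos": [0.6,0.06,0],"yaw": 0,"fingers": 1}
    - {"delta_pos": [0.75,0.08,0],"yaw": 0,"fingers": 1}
    - {"delta_pos": [0.9,0.09,0.1],"yaw": 0,"fingers": 1}
    - {"delta_pos": [1.0,0.095,0.3],"yaw": 0,"fingers": 1}
    - {"delta_pos": [1.0,0.095,0.4],"yaw": 0,"fingers": 1}
    - {"delta_pos": [1.0,0.095,0.4],"yaw": 0,"fingers": 1}
    - {"delta_pos": [1.0,0.095,0.4],"yaw": 0,"fingers": 1}

```text
clock: 1.15
eef_pos: [0.4448, -0.4125, 0.1105]
tool_rot: [0.988, 0.153, -0.001, -0.001]
ft_force: [-0.0, -1.0, 0.6]
grip_width: 0.0854
grasp_force: 0.0
```

```bash
cat >> h.py <<'E'
from scipy.spatial.transform import Rotation as Ro
def d(x,y,z):
    o=bot.get_obs(); M=Ro.from_quat(o['tool_rot']).as_matrix()
    print('t',o['clock'],'tcp',o['eef_pos'].round(4),'yawx',np.degrees(np.arctan2(M[1,0],M[0,0])).round(2),'F',o['ft_force'].round(1),'w',o['grip_width'].round(4),'gf',round(float(o['grasp_force']),1))
    print('delta_norm',(M.T@(np.array([x,y,z])-o['eef_pos'])/.3).round(4))
E
python3 -c "
from h import *
d(.4572,-.4093,.016)"
```

```text
Traceback (most recent call last):
  File "h.py", line 19, in d
    print('t',o['clock'],'tcp',o['eef_pos'].round(4),'yawx',np.degrees(np.arctan2(M[1,0],M[0,0])).round(2),'F',o['ft_force'].round(1),'w',o['grip_width'].round(4),'gf',round(float(o['grasp_force']),1))
                                                                                                                                          ^^^^^^^^^^^^^^^^^^^^^
AttributeError: 'float' object has no attribute 'round'
```

```bash
sed -i "s/o\['grip_width'\].round(4)/round(float(o['grip_width']),4)/" h.py; python3 -c "
from h import *
d(.4572,-.4093,.016)"
```

```text
t 1.15 tcp [ 0.4448 -0.4125  0.1105] yawx 17.6 F [-0.  -1.   0.6] w 0.0854 gf 0.0
delta_norm [0.0433 0.0033 0.315 ]
```

Request:
jog_arm:
  deltas:
    - {"delta_pos": [0.043,0.002,0.05],"yaw": 0,"fingers": 1}
    - {"delta_pos": [0.043,0.002,0.15],"yaw": 0,"fingers": 1}
    - {"delta_pos": [0.043,0.002,0.25],"yaw": 0,"fingers": 1}
    - {"delta_pos": [0.043,0.002,0.315],"yaw": 0,"fingers": 1}
    - {"delta_pos": [0.043,0.002,0.315],"yaw": 0,"fingers": 1}
    - {"delta_pos": [0.043,0.002,0.315],"yaw": 0,"fingers": 0}
    - {"delta_pos": [0.043,0.002,0.315],"yaw": 0,"fingers": 0}
    - {"delta_pos": [0.043,0.002,0.315],"yaw": 0,"fingers": 0}
    - {"delta_pos": [0.043,0.002,0.315],"yaw": 0,"fingers": 0}
    - {"delta_pos": [0.043,0.002,0.315],"yaw": 0,"fingers": 0}
    - {"delta_pos": [0.043,0.002,0.315],"yaw": 0,"fingers": 0}

```text
clock: 2.25
eef_pos: [0.4593, -0.4103, 0.0196]
tool_rot: [0.988, 0.153, 0.001, 0.001]
ft_force: [-1.7, 2.0, 6.6]
grip_width: 0.0482
grasp_force: 63.4
```

```bash
python3 -c "
from h import *
d(.4572,-.4093,.016)"
```

```text
t 2.25 tcp [ 0.4593 -0.4103  0.0196] yawx 17.59 F [-1.7  2.   6.6] w 0.0482 gf 63.4
delta_norm [-0.0057 -0.0053  0.0121]
```

Request:
jog_arm:
  deltas:
    - {"delta_pos": [0,0,-0.05],"yaw": 0,"fingers": 0}
    - {"delta_pos": [0,0,-0.15],"yaw": 0,"fingers": 0}
    - {"delta_pos": [0,0,-0.25],"yaw": -0.1,"fingers": 0}
    - {"delta_pos": [0,0,-0.35],"yaw": -0.2,"fingers": 0}
    - {"delta_pos": [0,0,-0.45],"yaw": -0.3,"fingers": 0}
    - {"delta_pos": [0,0,-0.5],"yaw": -0.4,"fingers": 0}
    - {"delta_pos": [0,0,-0.5],"yaw": -0.5,"fingers": 0}
    - {"delta_pos": [0,0,-0.5],"yaw": -0.53,"fingers": 0}
    - {"delta_pos": [0,0,-0.5],"yaw": -0.53,"fingers": 0}

```text
clock: 3.15
eef_pos: [0.4576, -0.4096, 0.1665]
tool_rot: [0.936, 0.353, -0.0, -0.0]
ft_force: [-0.0, 0.5, -5.1]
grip_width: 0.0486
grasp_force: 63.4
```

```bash
python3 -c "
from h import *
d(.5585,-.0970,.13)"
```

```text
t 3.15 tcp [ 0.4576 -0.4096  0.1665] yawx 41.37 F [-0.   0.5 -5.1] w 0.0486 gf 63.4
delta_norm [ 0.941  -0.5594  0.122 ]
```

Request:
jog_arm:
  deltas:
    - {"delta_pos": [0.08,-0.05,0],"yaw": 0,"fingers": 0}
    - {"delta_pos": [0.2,-0.12,0],"yaw": 0,"fingers": 0}
    - {"delta_pos": [0.32,-0.19,0],"yaw": 0,"fingers": 0}
    - {"delta_pos": [0.44,-0.26,0],"yaw": 0,"fingers": 0}
    - {"delta_pos": [0.56,-0.33,0],"yaw": 0,"fingers": 0}
    - {"delta_pos": [0.68,-0.4,0],"yaw": 0,"fingers": 0}
    - {"delta_pos": [0.8,-0.475,0],"yaw": 0,"fingers": 0}
    - {"delta_pos": [0.9,-0.535,0.05],"yaw": 0,"fingers": 0}
    - {"delta_pos": [0.941,-0.56,0.12],"yaw": 0,"fingers": 0}
    - {"delta_pos": [0.941,-0.56,0.12],"yaw": 0,"fingers": 0}
    - {"delta_pos": [0.941,-0.56,0.12],"yaw": 0,"fingers": 0}
    - {"delta_pos": [0.941,-0.56,0.12],"yaw": 0,"fingers": 0}

```text
clock: 4.35
eef_pos: [0.5588, -0.0981, 0.1314]
tool_rot: [0.936, 0.353, 0.0, 0.0]
ft_force: [-0.2, -0.6, -4.8]
grip_width: 0.0484
grasp_force: 63.4
```

Run:
```python
from h import *
d(.5585,-.0970,.1)
c,R,t=cam('side'); im=c['image']; w=cloud(c,R,t)
cv2.imwrite('pics/side1.png',cv2.resize(im[180:320,240:420,::-1],None,fx=4,fy=4,interpolation=2))
c,R,t=cam('top'); im=c['image']
cv2.imwrite('pics/top1.png',cv2.resize(im[130:240,200:400,::-1],None,fx=4,fy=4,interpolation=2))
```

```text
t 4.35 tcp [ 0.5588 -0.0981  0.1314] yawx 41.34 F [-0.2 -0.6 -4.8] w 0.0484 gf 63.4
delta_norm [ 0.0017 -0.0035  0.1045]
```

View pics/side1.png

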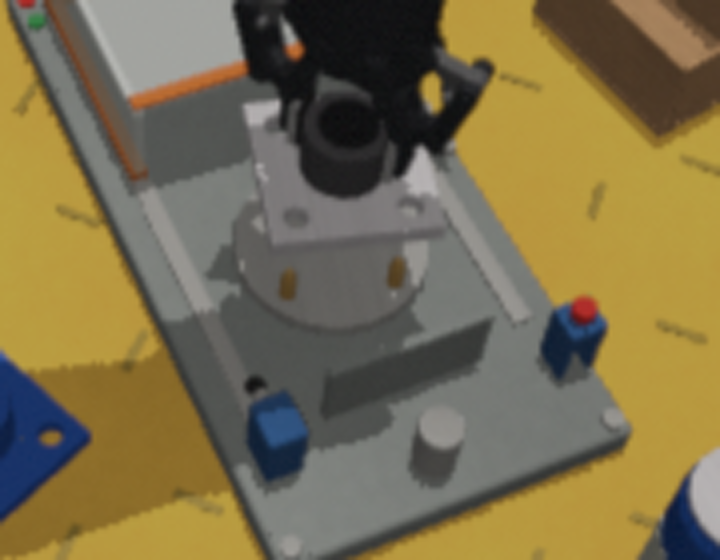

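The side crop shows the flange level over the hub. Its two front holes are at crop (296,215) and (411,205), and the front studs lie beneath them. I'll compare the holes and studs within the side camera.

Run:
```python
from h import *
from m import blobs
c,R,t=cam('side'); w=cloud(c,R,t)
im0=cv2.imread('pics/side0.png'); h=cv2.cvtColor(im0,cv2.COLOR_BGR2HSV)
k=np.zeros((420,560),bool);k[210:270,295:352]=1
S=[ray(c,R,t,*b[0],.052) for b in blobs(k&(h[...,1]>90)&(h[...,0]<28),6,90)]
S=np.array(S);print('studs',S[:,:2].round(4).tolist(),S.mean(0).round(4))
zz=w[225:238,305:345,2];print('plate z',np.nanmedian(zz[(zz>.1)&(zz<.14)]))
zt=.125
A=[ray(c,R,t,240+u/4,180+v/4,zt) for u,v in((296,215),(411,205))]
for a in A: print('hole',a.round(4), (S[:,:2]-a[:2]).round(4).tolist())
v=A[1]-A[0];print('pitch',np.hypot(*v[:2]),'ang',np.degrees(np.arctan2(v[1],v[0])))
# bottom: top-plane points rectangle
g=im0*0
m=(abs(w[...,2]-.123)<.007); m[:200]=0; m[260:]=0; m[:,:290]=0; m[:,360:]=0
P=w[m][:,:2]; (ce,s,a)=cv2.minAreaRect((P*1000).astype(np.float32)); print('rect',ce,s,a,m.sum(), np.median(w[m][:,2]))
```

```text
studs [[0.5972, -0.0705], [0.5353, -0.056], [0.5823, -0.1333], [0.5201, -0.1187]] [ 0.5588 -0.0946  0.052 ]
plate z 0.12483286232186763
hole [ 0.52   -0.1213  0.125 ] [[0.0772, 0.0508], [0.0153, 0.0654], [0.0623, -0.012], [0.0001, 0.0027]]
hole [ 0.5812 -0.1371  0.125 ] [[0.016, 0.0666], [-0.0459, 0.0811], [0.0011, 0.0038], [-0.0611, 0.0184]]
pitch 0.06321936477181307 ang -14.442889486529408
rect (557.9154663085938, -97.37350463867188) (99.13188934326172, 96.56714630126953) 76.99712371826172 883 0.12460966056498013
```

View pics/top1.png

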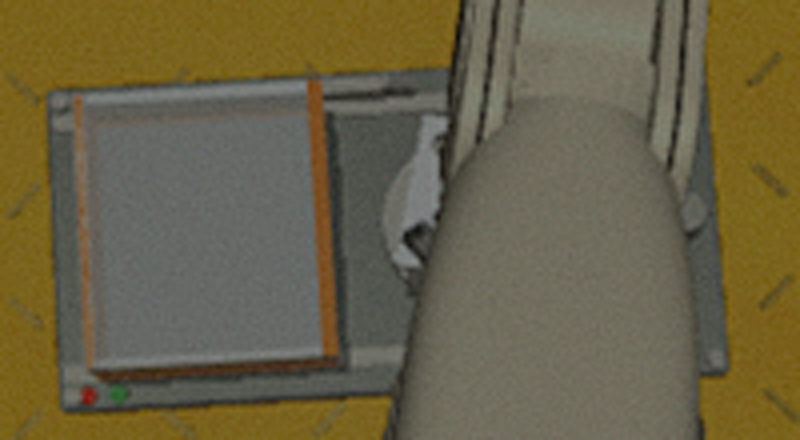

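Request:
jog_arm:
  deltas:
    - {"delta_pos": [0.006,-0.004,0.03],"yaw": 0,"fingers": 0}
    - {"delta_pos": [0.006,-0.004,0.06],"yaw": 0,"fingers": 0}
    - {"delta_pos": [0.006,-0.004,0.09],"yaw": 0,"fingers": 0}
    - {"delta_pos": [0.006,-0.004,0.12],"yaw": 0,"fingers": 0}
    - {"delta_pos": [0.006,-0.004,0.14],"yaw": 0,"fingers": 0}
    - {"delta_pos": [0.006,-0.004,0.15],"yaw": 0,"fingers": 0}
    - {"delta_pos": [0.006,-0.004,0.16],"yaw": 0,"fingers": 0}
    - {"delta_pos": [0.006,-0.004,0.17],"yaw": 0,"fingers": 0}
    - {"delta_pos": [0.006,-0.004,0.17],"yaw": 0,"fingers": 0}

```text
clock: 5.4
eef_pos: [0.5591, -0.095, 0.0796]
tool_rot: [0.935, 0.354, -0.0, -0.0]
ft_force: [0.5, -1.3, -6.1]
grip_width: 0.0485
grasp_force: 63.5
```

Run:
```python
from h import *
d(.5593,-.0962,.06)
c,R,t=cam('side'); cv2.imwrite('pics/side2.png',cv2.resize(c['image'][190:290,270:380,::-1],None,fx=6,fy=6,interpolation=2))
```

```text
t 5.4 tcp [ 0.5591 -0.095   0.0796] yawx 41.43 F [ 0.5 -1.3 -6.1] w 0.0485 gf 63.5
delta_norm [-0.002   0.0035  0.0652]
```

View pics/side2.png

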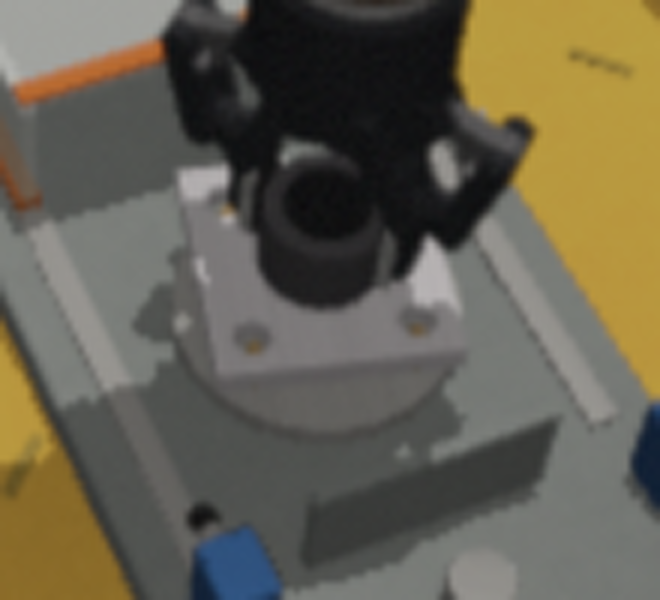

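Stud tips show in both front holes, at crop (256,346) and (418,328), and there is no contact force. I'll lower slowly.

Request:
jog_arm:
  deltas:
    - {"delta_pos": [0,0,0.01],"yaw": 0,"fingers": 0}
    - {"delta_pos": [0,0,0.02],"yaw": 0,"fingers": 0}
    - {"delta_pos": [0,0,0.03],"yaw": 0,"fingers": 0}
    - {"delta_pos": [0,0,0.04],"yaw": 0,"fingers": 0}
    - {"delta_pos": [0,0,0.04],"yaw": 0,"fingers": 0}

```text
clock: 5.95
eef_pos: [0.5588, -0.095, 0.0672]
tool_rot: [0.935, 0.354, -0.0, -0.0]
ft_force: [0.5, 0.7, -5.0]
grip_width: 0.0485
grasp_force: 63.5
```

Request:
jog_arm:
  deltas:
    - {"delta_pos": [0,0,0.007],"yaw": 0,"fingers": 0}
    - {"delta_pos": [0,0,0.014],"yaw": 0,"fingers": 0}
    - {"delta_pos": [0,0,0.02],"yaw": 0,"fingers": 0}
    - {"delta_pos": [0,0,0.024],"yaw": 0,"fingers": 0}
    - {"delta_pos": [0,0,0.026],"yaw": 0,"fingers": 0}
    - {"delta_pos": [0,0,0.026],"yaw": 0,"fingers": 0}

```text
clock: 6.55
eef_pos: [0.5591, -0.095, 0.0599]
tool_rot: [0.935, 0.354, -0.0, -0.0]
ft_force: [0.2, 0.8, -5.0]
grip_width: 0.0482
grasp_force: 63.5
```

Not seated yet, since there is still no contact force. I'll continue in 1 mm steps.

Request:
jog_arm:
  deltas:
    - {"delta_pos": [0,0,0.003],"yaw": 0,"fingers": 0}
    - {"delta_pos": [0,0,0.006],"yaw": 0,"fingers": 0}
    - {"delta_pos": [0,0,0.006],"yaw": 0,"fingers": 0}

```text
clock: 6.85
eef_pos: [0.5592, -0.0951, 0.0596]
tool_rot: [0.935, 0.354, 0.0, 0.0]
ft_force: [-3.3, -0.3, 4.6]
grip_width: 0.0485
grasp_force: 64.7
```

Contact came at the predicted height of 0.0596, so it is seated. I'll release and rise.

Request:
jog_arm:
  deltas:
    - {"delta_pos": [0,0,0],"yaw": 0,"fingers": 0.3}
    - {"delta_pos": [0,0,0],"yaw": 0,"fingers": 1}
    - {"delta_pos": [0,0,0],"yaw": 0,"fingers": 1}
    - {"delta_pos": [0,0,0],"yaw": 0,"fingers": 1}
    - {"delta_pos": [0,0,0],"yaw": 0,"fingers": 1}
    - {"delta_pos": [0,0,0],"yaw": 0,"fingers": 1}
    - {"delta_pos": [0,0,-0.08],"yaw": 0,"fingers": 1}
    - {"delta_pos": [0,0,-0.2],"yaw": 0,"fingers": 1}
    - {"delta_pos": [0,0,-0.35],"yaw": 0,"fingers": 1}
    - {"delta_pos": [0,0,-0.5],"yaw": 0,"fingers": 1}
    - {"delta_pos": [0,0,-0.5],"yaw": 0,"fingers": 1}

```text
clock: 7.95
eef_pos: [0.5633, -0.0958, 0.2158]
tool_rot: [0.935, 0.354, 0.006, 0.004]
ft_force: [0.5, -0.2, -0.0]
grip_width: 0.0856
grasp_force: 0.0
```

Run:
```python
from h import *
d(.5593,-.0962,.2)
c,R,t=cam('side'); w=cloud(c,R,t)
z=w[...,2]; r=np.hypot(w[...,0]-.5585,w[...,1]+.097)
m=(r>.03)&(r<.045)&(z>.03)&(z<.06); print('plate top z pct',np.nanpercentile(z[m],[5,50,95]).round(4),m.sum())
P=np.c_[w[m][:,:2],np.ones(m.sum())]; q=np.linalg.lstsq(P[:],z[m],rcond=None)[0]; print('tilt',np.hypot(*q[:2]))
k=(r<.03)&(z>.08)&(z<.1);print('neck top',w[k].mean(0).round(4),k.sum())
# guard
c,R,t=cam('top'); h=cv2.cvtColor(c['image'],cv2.COLOR_RGB2HSV); w=cloud(c,R,t)
o=(h[...,0]<16)&(h[...,1]>110); o[:145]=0;o[228:]=0;o[:,:208]=0;o[:,235:]=0
y,x=np.nonzero(o); l=[(a,np.median(x[y==a]))for a in range(160,215,10) if (y==a).any()]
for a,u in l: print(a,u,ray(c,R,t,u,a,.099).round(4))
g=(abs(w[...,2]-.099)<.008); g[:140]=0;g[240:]=0;g[:,:200]=0;g[:,300:]=0
print('guard top',cv2.minAreaRect((w[g][:,:2]*1000).astype(np.float32)),np.median(w[g][:,2]))
```

```text
t 7.95 tcp [ 0.5633 -0.0958  0.2158] yawx 41.43 F [ 0.5 -0.2 -0. ] w 0.0856 gf 0.0
delta_norm [-0.0113 -0.0082  0.0525]
plate top z pct [0.0487 0.0529 0.0557] 414
tilt 0.02266854485024691
neck top [ 0.5569 -0.0961  0.088 ] 344
210 221.0 [0.4949 0.152  0.099 ]
guard top ((554.3391723632812, 75.55400848388672), (177.2117919921875, 160.0402069091797), 1.756354570388794) 0.09829924811871235
```

The flange is seated: plate top at about 0.052, neck top at 0.088, and it is centred. The guard's top centre is at (0.554, 0.076), which puts its outer wall at y≈0.156, and the station yaw is about 1.5°. I'll move over and behind the wall.

Request:
jog_arm:
  deltas:
    - {"delta_pos": [0.08,-0.1,0],"yaw": 0.1,"fingers": 0}
    - {"delta_pos": [0.18,-0.22,0],"yaw": 0.25,"fingers": 0}
    - {"delta_pos": [0.28,-0.34,0],"yaw": 0.4,"fingers": 0}
    - {"delta_pos": [0.38,-0.46,0],"yaw": 0.55,"fingers": 0}
    - {"delta_pos": [0.48,-0.58,0],"yaw": 0.7,"fingers": 0}
    - {"delta_pos": [0.58,-0.7,0],"yaw": 0.85,"fingers": 0}
    - {"delta_pos": [0.65,-0.8,0],"yaw": 0.887,"fingers": 0}
    - {"delta_pos": [0.675,-0.83,0],"yaw": 0.887,"fingers": 0}
    - {"delta_pos": [0.675,-0.83,0],"yaw": 0.887,"fingers": 0}
    - {"delta_pos": [0.675,-0.83,0],"yaw": 0.887,"fingers": 0}

```text
clock: 9.05
eef_pos: [0.5632, 0.0733, 0.208]
tool_rot: [0.998, 0.054, -0.002, -0.021]
ft_force: [0.2, 0.8, -0.3]
grip_width: -0.0
grasp_force: 0.0
```

Run:
```python
from h import *
d(.550,.225,.055)
c,R,t=cam('side','side3.png')
c,R,t=cam('top','top3.png')
```

```text
t 9.05 tcp [0.5632 0.0733 0.208 ] yawx 6.19 F [ 0.2  0.8 -0.3] w -0.0 gf 0.0
delta_norm [ 0.012  -0.4857  0.5307]
```

View pics/side3.png

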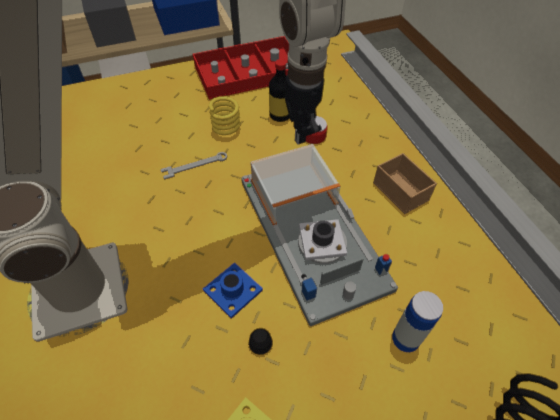

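The side view shows the flange flat on the hub at (323,238) with all four studs through. The gripper is beyond the guard at (305,135). The arm was still on its way, so I'll let it settle.

Request:
jog_arm:
  deltas:
    - {"delta_pos": [0,0,0],"yaw": 0,"fingers": 0}
    - {"delta_pos": [0,0,0],"yaw": 0,"fingers": 0}
    - {"delta_pos": [0,0,0],"yaw": 0,"fingers": 0}

```text
clock: 9.45
eef_pos: [0.5635, 0.0748, 0.2083]
tool_rot: [0.998, 0.055, -0.002, -0.021]
ft_force: [-0.2, -0.3, 1.3]
grip_width: -0.0
grasp_force: 0.0
```

Run:
```python
from h import *
d(.550,.225,.055)
```

```text
t 9.45 tcp [0.5635 0.0748 0.2083] yawx 6.33 F [-0.2 -0.3  1.3] w -0.0 gf 0.0
delta_norm [ 0.0113 -0.4805  0.5318]
```

Joint 6 hit its 3.14 limit at that yaw. I'll turn the other way, to about 91.5° world, so that tool x points along station +y.

Request:
jog_arm:
  deltas:
    - {"delta_pos": [0,0,0],"yaw": -0.18,"fingers": 0}
    - {"delta_pos": [0,0,0],"yaw": -0.36,"fingers": 0}
    - {"delta_pos": [0,0,0],"yaw": -0.54,"fingers": 0}
    - {"delta_pos": [0,0,0],"yaw": -0.72,"fingers": 0}
    - {"delta_pos": [0,0,0],"yaw": -0.9,"fingers": 0}
    - {"delta_pos": [0,0,0],"yaw": -1,"fingers": 0}
    - {"delta_pos": [0,0,0],"yaw": -1,"fingers": 0}

```text
clock: 10.15
eef_pos: [0.5635, 0.0749, 0.2082]
tool_rot: [0.901, 0.433, 0.006, -0.02]
ft_force: [-0.0, 0.0, 0.8]
grip_width: -0.0002
grasp_force: 0.0
```

Run:
```python
from h import *
d(.550,.235,.2)
o=bot.get_obs();print(o['joint_pos'].round(3),o['tool_rot'].round(3))
```

```text
t 10.15 tcp [0.5635 0.0749 0.2082] yawx 51.3 F [-0.   0.   0.8] w -0.0002 gf 0.0
delta_norm [ 0.3875 -0.3674  0.05  ]
[0.11  0.388 0.15  1.335 0.042 2.355] [ 0.901  0.433  0.006 -0.02 ]
```

A 2.4° tilt remains, which won't matter for pushing. On to the spot behind the wall.

Request:
jog_arm:
  deltas:
    - {"delta_pos": [0.08,-0.08,0.01],"yaw": -0.15,"fingers": 0}
    - {"delta_pos": [0.16,-0.15,0.02],"yaw": -0.3,"fingers": 0}
    - {"delta_pos": [0.24,-0.23,0.03],"yaw": -0.45,"fingers": 0}
    - {"delta_pos": [0.32,-0.3,0.04],"yaw": -0.6,"fingers": 0}
    - {"delta_pos": [0.388,-0.367,0.05],"yaw": -0.75,"fingers": 0}
    - {"delta_pos": [0.388,-0.367,0.05],"yaw": -0.89,"fingers": 0}
    - {"delta_pos": [0.388,-0.367,0.05],"yaw": -0.89,"fingers": 0}
    - {"delta_pos": [0.388,-0.367,0.05],"yaw": -0.89,"fingers": 0}

```text
clock: 10.95
eef_pos: [0.5502, 0.2347, 0.2]
tool_rot: [0.7, 0.714, 0.013, -0.017]
ft_force: [-0.5, -0.3, -0.2]
grip_width: -0.0003
grasp_force: 0.0
```

Run:
```python
from h import *
d(.550,.235,.055)
o=bot.get_obs();print(o['joint_pos'].round(3),Ro.from_quat(o['tool_rot']).as_matrix()[:,2].round(3))
```

```text
t 10.95 tcp [0.5502 0.2347 0.2   ] yawx 91.17 F [-0.5 -0.3 -0.2] w -0.0003 gf 0.0
delta_norm [-0.0191  0.002   0.4828]
[0.383 0.443 0.212 1.33  0.041 1.933] [-0.006  0.041 -0.999]
```

Request:
jog_arm:
  deltas:
    - {"delta_pos": [0,0,0.1],"yaw": 0,"fingers": 0}
    - {"delta_pos": [0,0,0.22],"yaw": 0,"fingers": 0}
    - {"delta_pos": [-0.01,0,0.34],"yaw": 0,"fingers": 0}
    - {"delta_pos": [-0.02,0,0.44],"yaw": 0,"fingers": 0}
    - {"delta_pos": [-0.02,0,0.483],"yaw": 0,"fingers": 0}
    - {"delta_pos": [-0.02,0,0.483],"yaw": 0,"fingers": 0}
    - {"delta_pos": [-0.02,0,0.483],"yaw": 0,"fingers": 0}

```text
clock: 11.65
eef_pos: [0.5506, 0.2349, 0.0562]
tool_rot: [0.699, 0.715, 0.014, -0.016]
ft_force: [-0.9, 0.7, -0.1]
grip_width: -0.0002
grasp_force: 0.0
```

Run:
```python
from h import *
d(.552,.17,.055)
d(.5565,-.01,.055)
```

```text
t 11.65 tcp [0.5506 0.2349 0.0562] yawx 91.28 F [-0.9  0.7 -0.1] w -0.0002 gf 0.0
delta_norm [-0.2163 -0.     -0.0051]
t 11.65 tcp [0.5506 0.2349 0.0562] yawx 91.28 F [-0.9  0.7 -0.1] w -0.0002 gf 0.0
delta_norm [-0.816   0.0015 -0.0306]
```

Request:
jog_arm:
  deltas:
    - {"delta_pos": [-0.05,0,-0.002],"yaw": 0,"fingers": 0}
    - {"delta_pos": [-0.1,0,-0.004],"yaw": 0,"fingers": 0}
    - {"delta_pos": [-0.14,0,-0.006],"yaw": 0,"fingers": 0}
    - {"delta_pos": [-0.17,0,-0.007],"yaw": 0,"fingers": 0}
    - {"delta_pos": [-0.2,0,-0.008],"yaw": 0,"fingers": 0}
    - {"delta_pos": [-0.23,0,-0.009],"yaw": 0,"fingers": 0}
    - {"delta_pos": [-0.26,0,-0.01],"yaw": 0,"fingers": 0}
    - {"delta_pos": [-0.29,0,-0.011],"yaw": 0,"fingers": 0}
    - {"delta_pos": [-0.32,0,-0.012],"yaw": 0,"fingers": 0}
    - {"delta_pos": [-0.36,0,-0.014],"yaw": 0,"fingers": 0}
    - {"delta_pos": [-0.4,0,-0.016],"yaw": 0,"fingers": 0}
    - {"delta_pos": [-0.44,0.001,-0.017],"yaw": 0,"fingers": 0}

```text
clock: 12.85
eef_pos: [0.5528, 0.1017, 0.0546]
tool_rot: [0.698, 0.715, 0.013, -0.017]
ft_force: [-0.6, 2.5, 1.1]
grip_width: -0.0001
grasp_force: 0.0
```

Run:
```python
from h import *
d(.5562,0,.055)
c,R,t=cam('top'); w=cloud(c,R,t)
g=(abs(w[...,2]-.099)<.006); g[:150]=0;g[232:]=0;g[:,:215]=0;g[:,330:]=0
print('guard hub-side edge y',np.nanpercentile(w[g][:,1],[2,98]).round(3))
```

```text
t 12.85 tcp [0.5528 0.1017 0.0546] yawx 91.36 F [-0.6  2.5  1.1] w -0.0001 gf 0.0
delta_norm [-0.339   0.0031 -0.0157]
guard hub-side edge y [-0.073  0.047]
```

The guard is sliding with 2.5 N of friction. I'll continue, slower near the end.

Request:
jog_arm:
  deltas:
    - {"delta_pos": [-0.03,0,-0.001],"yaw": 0,"fingers": 0}
    - {"delta_pos": [-0.06,0.001,-0.003],"yaw": 0,"fingers": 0}
    - {"delta_pos": [-0.09,0.001,-0.004],"yaw": 0,"fingers": 0}
    - {"delta_pos": [-0.12,0.001,-0.006],"yaw": 0,"fingers": 0}
    - {"delta_pos": [-0.15,0.001,-0.007],"yaw": 0,"fingers": 0}
    - {"delta_pos": [-0.18,0.002,-0.009],"yaw": 0,"fingers": 0}
    - {"delta_pos": [-0.21,0.002,-0.01],"yaw": 0,"fingers": 0}
    - {"delta_pos": [-0.235,0.002,-0.011],"yaw": 0,"fingers": 0}
    - {"delta_pos": [-0.26,0.002,-0.012],"yaw": 0,"fingers": 0}
    - {"delta_pos": [-0.28,0.002,-0.013],"yaw": 0,"fingers": 0}
    - {"delta_pos": [-0.3,0.002,-0.014],"yaw": 0,"fingers": 0}
    - {"delta_pos": [-0.315,0.002,-0.015],"yaw": 0,"fingers": 0}

```text
clock: 14.1
eef_pos: [0.5557, 0.0106, 0.0549]
tool_rot: [0.698, 0.716, 0.015, -0.019]
ft_force: [-0.0, 13.6, -2.8]
grip_width: 0.0001
grasp_force: 0.0
```

Request:
jog_arm:
  deltas:
    - {"delta_pos": [-0.01,0,0],"yaw": 0,"fingers": 0}
    - {"delta_pos": [-0.02,0,-0.001],"yaw": 0,"fingers": 0}
    - {"delta_pos": [-0.03,0,-0.001],"yaw": 0,"fingers": 0}
    - {"delta_pos": [-0.03,0,-0.001],"yaw": 0,"fingers": 0}

```text
clock: 14.5
eef_pos: [0.556, 0.0006, 0.0549]
tool_rot: [0.698, 0.716, 0.014, -0.018]
ft_force: [0.4, 7.2, -1.3]
grip_width: -0.0003
grasp_force: 0.0
```

Request:
jog_arm:
  deltas:
    - {"delta_pos": [-0.01,0,0],"yaw": 0,"fingers": 0}
    - {"delta_pos": [-0.015,0,0],"yaw": 0,"fingers": 0}
    - {"delta_pos": [-0.015,0,0],"yaw": 0,"fingers": 0}

```text
clock: 14.8
eef_pos: [0.5561, -0.0029, 0.0549]
tool_rot: [0.698, 0.716, 0.015, -0.019]
ft_force: [-0.1, 10.6, -0.5]
grip_width: 0.0001
grasp_force: 0.0
```

Request:
jog_arm:
  deltas:
    - {"delta_pos": [-0.01,0,0],"yaw": 0,"fingers": 0}
    - {"delta_pos": [-0.02,0,0],"yaw": 0,"fingers": 0}
    - {"delta_pos": [-0.02,0,0],"yaw": 0,"fingers": 0}

```text
clock: 15.1
eef_pos: [0.5561, -0.0027, 0.0551]
tool_rot: [0.696, 0.717, 0.019, -0.023]
ft_force: [-1.1, 26.9, 0.9]
grip_width: -0.0002
grasp_force: 0.0
```

It is against the stop: the force has risen to 27 N with no further motion. I'll back off, rise and check.

Request:
jog_arm:
  deltas:
    - {"delta_pos": [0.02,0,0],"yaw": 0,"fingers": 0}
    - {"delta_pos": [0.05,0,0],"yaw": 0,"fingers": 0}
    - {"delta_pos": [0.12,0,0],"yaw": 0,"fingers": 0}
    - {"delta_pos": [0.24,0,0],"yaw": 0,"fingers": 0}
    - {"delta_pos": [0.36,0,-0.1],"yaw": 0,"fingers": 0}
    - {"delta_pos": [0.45,0,-0.22],"yaw": 0,"fingers": 0}
    - {"delta_pos": [0.5,0,-0.36],"yaw": 0,"fingers": 0}
    - {"delta_pos": [0.5,0,-0.5],"yaw": 0,"fingers": 0}
    - {"delta_pos": [0.5,0,-0.5],"yaw": 0,"fingers": 0}
    - {"delta_pos": [0.5,0,-0.5],"yaw": 0,"fingers": 0}

```text
clock: 16.1
eef_pos: [0.5549, 0.1316, 0.2124]
tool_rot: [0.699, 0.715, 0.014, -0.015]
ft_force: [-0.1, 0.3, 0.1]
grip_width: 0.0001
grasp_force: 0.0
```

Run:
```python
from h import *
d(.5562,0,.055)
c,R,t=cam('side'); cv2.imwrite('pics/side4.png',cv2.resize(c['image'][150:330,220:420,::-1],None,fx=3.3,fy=3.3,interpolation=2))
c,R,t=cam('top'); w=cloud(c,R,t)
g=(abs(w[...,2]-.099)<.006); g[:150]=0;g[232:]=0;g[:,:215]=0;g[:,385:]=0
print('guard',cv2.minAreaRect((w[g][:,:2]*1000).astype(np.float32)))
```

```text
t 16.1 tcp [0.5549 0.1316 0.2124] yawx 91.32 F [-0.1  0.3  0.1] w 0.0001 gf 0.0
delta_norm [-0.4598 -0.0055  0.5062]
guard ((558.4127807617188, -96.34011840820312), (175.72653198242188, 160.56118774414062), 1.6697940826416016)
```

View pics/side4.png

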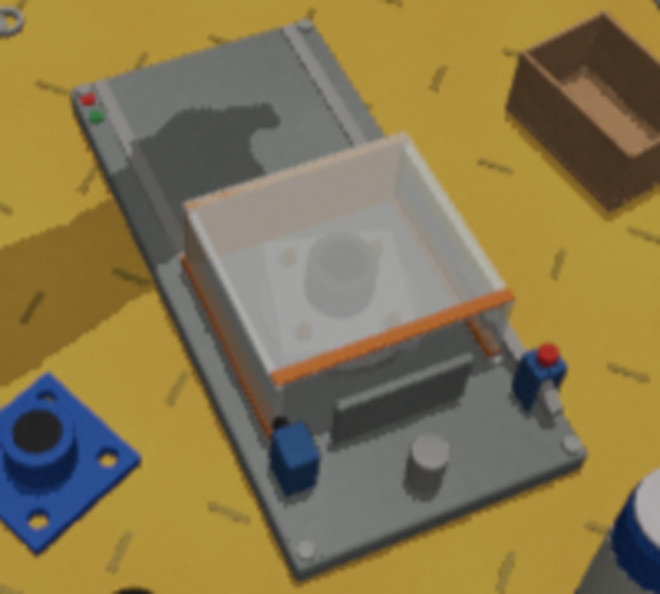

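The crop shows the guard over the flange. The red pin cap is at full-frame (385.8, 257.6), against (386, 257) before closing, so the pin is down. The guard's centre is at y = -0.096, which is the shut position, and the socket is untouched. I'll hand it in.

```bash
python3 -c "
from h import *
print(bot.job_done())"
```

```text
the job is handed in; nothing more can be done
None
```

The flange is seated on the hub studs and the guard is pushed to its stop, with the pin down in the last image. The job is handed in at about 16 s, with no verdict shown.

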